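# Bring the star cutter to the front of the braked cutter carousel

### The arm

A 6-joint arm with a two-finger parallel gripper is mounted at the origin on a cart in front of the work surface, level with it; the furniture and walls round the work are solid. World frame = base frame: x ahead of the robot, y to its left, z up, the work surface at z = 0. Lengths are in m, angles in rad, forces in N, time in s.
With the tool pointing down it reaches from about 0.35 to 0.975 m from the base axis. Payload 4.9 kg.
Tool frame: the origin (TCP) lies at the very end of the fingers, on their centre line; the grasp point (between the pads) lies 19 mm behind it (ctrl.pinch_z is the distance from the TCP to the grasp point, in m); z points along the fingers, y is the direction in which the jaws open and shut (so a half turn about z gives the same grasp; the last joint's range is limited). The gripper opens to 85 mm and grips with 20 to 120 N. Pads are 22 mm wide; open, the fingers measure 114 mm over their backs; the gripper's body (76 mm by 85 mm) begins 54 mm behind the grasp point. The pads swing forward as they close: fully open they stand 13 mm farther back than shut.
Start: joints at [-1.287, 0.053, 1.613, -0, 1.476, -0.119], TCP at [0.245, -0.575, 0.231] pointing down, gripper open.
Joint ranges: [-3.01, 3.01], [-1.01, 2.22], [0.06, 2.58], [-1.02, 4.17], [0.09, 2.62], [-3.14, 3.14]. Speed limits (rad/s): [2.57, 2.57, 3.14, 3.14, 3.14, 3.14].

### API

Orientations are given as a rotation vector (axis times angle).
In Python, from station import ctrl gives the robot as it stands.
- The arm moves only by the tool carry_out, never from a script. Its argument "series" is a list of rows, each a list of 7 numbers: the shift along the world's x, y, z each as a share of 0.025 m, from -1 to 1, then the turn, a rotation vector about the world's x, y, z each as a share of 0.1 rad, from -1 to 1, then the opening, from 0 (shut) to 1 (fully open). A call has 1 to 12 rows; each row shifts and turns the commanded pose from where the row before left it; what a row does not reach is not made up. A row lasts 1/10 s, in which the tool goes at most 50 mm and 8.59 degrees, less where a joint would pass 70% of its speed; a pose out of reach is approached as far as the arm can. A call with a number of a shift or a turn outside -1 to 1 is refused whole. A call with a gripper value outside its range is refused whole. The fingers move at their own pace and stop on an object; "grip_force" is the grip in N (left out, the last holds). Time passes only in rows, so rows that do not move let the fingers close. It gives the time, the measured TCP pose, the force and the opening at its end, in the units of the state.
- ctrl.get_obs(): the state, without advancing time (a new reading comes with each control period).
- ctrl.get_image(name): name is "scene" or "top"; returns a dict with "frame" (480x640x3 uint8, blue, green, red), "fx", "fy", "cx", "cy" (pixels), "R" (3x3) and "t" (3): a world point X has camera coordinates R X + t. Camera axes: x right, y down, z forward; pixel columns grow to the right and rows downward; lengths in m; the calibration is good to about 2 mm. A picture is of the moment at which its call begins. There is no depth.
- ctrl.finish_job(): hands the job in, once; it reports no verdict.
Trained networks look in a picture, given as the dict that the camera call returned (one of the last four; its "shot" number tells which), for a name from the list of things; names that differ only in an ending like _2 or _b are one class to them, and where a whole thing is asked for, a point or a joint stands for the part that bears it (a point fixed in the world has none). Each returns a list of dicts, best first, with "p" (0 to 1); they miss things now and then, are a little off and sometimes report something else, mostly with a low value. They report only what shows in the picture. A call takes as long as a camera call. They do not tell look-alikes from the thing itself.
- ctrl.trace(picture, name): "mask" (480x640 bool, what is visible of it) and "rect" ([left, top, width, height] as shares, 0 to 1, of the picture: columns of its width, rows of its height, round what is visible of it).
- ctrl.mark_of(picture, name): "position" ([column, row] as shares, 0 to 1, of the picture: columns of its width, rows of its height: a listed point, or the origin of a listed thing).
The state is a dict: "t": time; "q": joint angles; "dq": joint speeds; "effort": joint torques, N m; "tool_pos": TCP position; "tool_rot": TCP orientation; "contact_force": force on the tool from outside, world axes, zero at the start; "wrist_torque": the same for the moment, N m; "opening": finger opening in m.
Only numpy, scipy, OpenCV 4.12 (cv2) and the standard library are available. Lean on these libraries where they do the work, as an engineer would, in place of code of your own. Each camera call takes 0.05 s, during which the arm holds its last target.

### The job

The star cutter is wanted next. Swing the carousel's brake lever fully aside to release the brake, push the wooden board round by its scalloped edge until the star cutter stands at the front, right behind the pivot of the brake lever, and swing the lever back to straight ahead so that the brake holds the board again. Nothing is to be picked up: touch only the lever and the board's edge, not the rubber mat or anything on it, never force the board round while the brake is set, and leave the things on the table where they are.

Things in the scene. Friction and masses are not known exactly. Their poses are not given: they have to be found in the camera images.
- carousel: fixed white round foot (224 mm across) of the cutter carousel, standing on the table. Origin on the table at the carousel's vertical turning axis, z up. Its front is the side with the brake: the body's own -x direction, which points roughly towards the robot.
- board (a joint): turning angle (rad) of the wooden board about the carousel's vertical axis, counter-clockwise from above; free for more than a turn either way. At 0 one lobe of its edge points to the front, the others follow every 60 deg. With the brake released it turns easily (0.1 N m) and stops almost at once when no longer pushed.
- lobe_tip (a point): outermost point, at top height, of the lobe that points to the front when joint board is 0. The board (16 mm thick, 46 to 62 mm above the table) is a disc of radius 125 mm with six round lobes (radius 38 mm, centres 112 mm from the axis) reaching out to 150 mm; in the hollows midway between them a fingertip fits, from above, against the side of a lobe.
- mat_centre (a point): centre of the top of the black rubber mat, on the turning axis, 64 mm above the table; the mat is 232 mm across and 2 mm thick, fixed on the board and turning with it. Not to be touched.
- brake_lever (a joint): angle (rad) of the brake lever about its vertical pivot, 115 mm in front of the carousel's axis. 0: brake set, lever pointing straight to the front; 0.6: stop, released, swung clockwise from above, the knob 50 mm towards the carousel's +y side (the robot's left). Brake free above about 0.2; set, it resists about 10 N at the rim. The lever stays where it is left; its knob takes 3 to 6 N.
- lever_knob (a point): top centre of the brake lever's upright black knob, 80 mm above the table and 90 mm from the lever's pivot (205 mm in front of the axis when set). The knob is a round post of 18 mm diameter from 46 to 80 mm above the table; below it only the flat lever bar, 30 to 36 mm above the table.
- cutter_star: steel five-pointed star biscuit cutter, 57 mm across, 22 mm high, loose on the mat of the carousel, its underside 64 mm above the table, 80 mm (5 mm more or less) from the axis; origin at the centre of its underside. This is the wanted one; it must not be touched: it only rides round.
- cutter_round: steel round biscuit cutter, 52 mm across, 26 mm high, loose on the mat of the carousel, its underside 64 mm above the table, 80 mm (5 mm more or less) from the axis; origin at the centre of its underside. It must not be touched: it only rides round.
- cutter_small: steel small round biscuit cutter, 36 mm across, 24 mm high, loose on the mat of the carousel, its underside 64 mm above the table, 80 mm (5 mm more or less) from the axis; origin at the centre of its underside. It must not be touched: it only rides round.
- spare_ring_0: plain flat thickness ring of the rolling pin, 59 mm across, 12 mm high, loose on the mat of the carousel, its underside 64 mm above the table, 80 mm (5 mm more or less) from the axis; origin at the centre of its underside. It must not be touched: it only rides round.
- cutter_bell: steel bell-shaped biscuit cutter, 84 x 70 x 25 mm, lying loose on the table to the right; origin at the centre of its underside. Leave it alone.
- white_mug: white cup, 83 mm wide, 68 mm high, standing loose on the table to the left; origin at the centre of its underside. Leave it alone.
- sprinkle_tub: small tub with a white cap, 44 mm across, 70 mm high, standing loose on the table, beyond the cup; origin at the centre of its underside. Leave it alone.
- scraper: flat plastic dough scraper, 68 x 115 x 8 mm, lying loose on the table, near left; origin at the centre of its underside. Leave it alone.
There are look-alikes about, which are no part of the job. Of the things like the spare_ring_0, leave any that is orange or turquoise; of the rest the smaller one is meant.

How it is judged:
By the outcome, as a careful person would: the job done as asked, in the order asked, and still so for the second after the job is handed in, with the robot touching nothing.
It also fails if it takes over 72 s, if anything falls off the work surface, if the arm or the gripper's body presses on something with over 40 N, if the wrist force passes 120 N, or if a joint passes its speed limit or range.

## Working session

There is one attempt and no reset: what is moved stays moved. The work goes in short steps, Python scripts to look and compute and a tool call to move; the robot and the scene stay as the last step left them, time stands still between calls to the robot, and variables do not carry over. Pictures are saved under pics/ and viewed, and the job is handed in when it is done.

Besides the shell and the picture viewer there is one more tool, called by a JSON object that holds its "api" and its "payload", one argument or row to a line. carry_out: Moves the arm, as the interface text tells. Shift numbers are shares of 0.025 m and turn numbers shares of 0.1 rad, none past 1 either way. Its arguments: {"type":"object","properties":{"series":{"type":"array"},"grip_force":{"type":"number"}},"required":["series"]}

```bash
ls; mkdir -p pics; python3 - <<'E'
from station import ctrl
import cv2
o=ctrl.get_obs();print(o)
for n in("scene","top"):
    p=ctrl.get_image(n);cv2.imwrite(f"pics/{n}0.png",p["frame"]);print(n,p["fx"],p["R"],p["t"])
    for k in("carousel","mat_centre","lobe_tip","lever_knob","cutter_star","cutter_round","cutter_small","spare_ring_0"):
        print(k,[(round(d["p"],2),[round(d["position"][0]*640,1),round(d["position"][1]*480,1)]) for d in ctrl.mark_of(p,k)[:4]])
E
```

```text
pics
{'t': 0.0, 'q': array([-1.28697720e+00,  5.33671874e-02,  1.61429247e+00, -3.85996870e-05,
        1.47596931e+00, -1.19000978e-01]), 'dq': array([-9.53424523e-04,  9.69026738e-07,  5.05799394e-04,  9.89137858e-04,
       -4.41492611e-04, -8.50589826e-04]), 'effort': array([-1.88830505e-03, -3.93682981e+01, -3.70181465e+01, -3.01533046e-04,
        6.99072421e-03,  4.01683764e-06]), 'tool_pos': array([ 0.24482529, -0.57438395,  0.23005751]), 'tool_rot': array([-3.07610037e+00, -6.28079329e-01,  3.23239846e-04]), 'contact_force': array([-0.08265139, -0.06907436,  0.27475829]), 'wrist_torque': array([-0.01529332,  0.03177101,  0.00425781]), 'opening': 0.08546048911673322}
scene 508.23535777835247 [[-0.85261008 -0.52247625 -0.0086382 ]
 [-0.35047549  0.58403336 -0.73216935]
 [ 0.38758609 -0.6212275  -0.68106785]] [0.52330112 0.21591754 0.9981869 ]
carousel [(0.78, [303.4, 263.2])]
mat_centre [(0.91, [302.9, 243.8])]
lobe_tip [(0.74, [368.4, 234.4])]
lever_knob [(0.88, [392.5, 237.8])]
cutter_star [(0.81, [312.9, 224.1])]
cutter_round [(0.83, [277.5, 232.2])]
cutter_small [(0.56, [313.9, 268.9])]
spare_ring_0 [(0.97, [392.0, 351.6]), (0.83, [211.6, 309.2]), (0.75, [272.0, 259.4]), (0.75, [249.8, 339.5])]
top 438.05896489204315 [[ 0.04775972 -0.99885207 -0.00368005]
 [-0.9747946  -0.04580495 -0.21835156]
 [ 0.21793234  0.0140157  -0.97586324]] [0.07953223 0.56532506 1.01960604]
carousel [(0.61, [330.8, 220.2])]
mat_centre [(0.79, [337.6, 214.8])]
lobe_tip [(0.61, [372.5, 254.1]), (0.48, [336.8, 212.6])]
lever_knob [(0.65, [378.6, 283.8])]
cutter_star [(0.7, [360.0, 207.0])]
cutter_round [(0.46, [335.3, 182.8])]
cutter_small [(0.49, [308.1, 237.8])]
spare_ring_0 [(0.92, [238.9, 225.1]), (0.65, [278.3, 330.1]), (0.56, [253.4, 184.0]), (0.44, [305.9, 199.8])]
```

View pics/scene0.png

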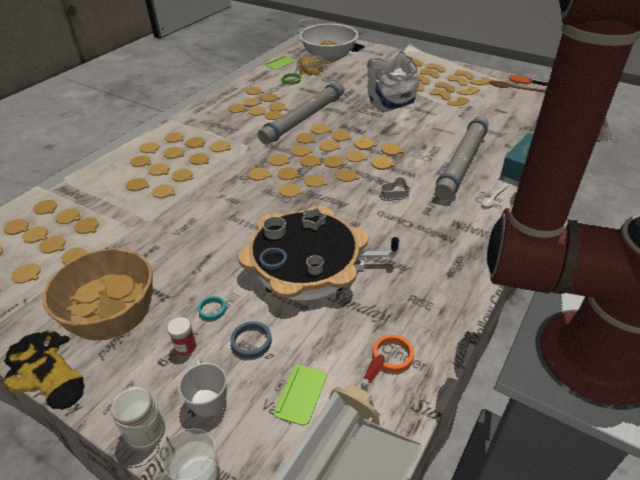

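View pics/top0.png

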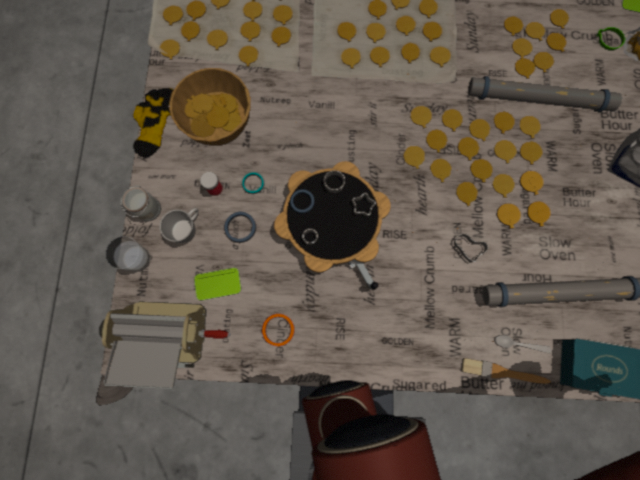

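```bash
cat > h.py <<'E'
import numpy as np, cv2
from station import ctrl
def K(p): return np.array([[p["fx"],0,p["cx"]],[0,p["fy"],p["cy"]],[0,0,1]])
def plane(p,uv,z):
    R,t=np.array(p["R"]),np.array(p["t"]); C=-R.T@t
    d=R.T@np.linalg.solve(K(p),[uv[0],uv[1],1]); return C+d*(z-C[2])/d[2]
def proj(p,X):
    x=K(p)@(np.array(p["R"])@X+np.array(p["t"])); return x[:2]/x[2]
def tri(pa,a,pb,b):
    P=[K(p)@np.c_[p["R"],p["t"]] for p in(pa,pb)]
    X=cv2.triangulatePoints(P[0],P[1],np.array(a,float).reshape(2,1),np.array(b,float).reshape(2,1)).ravel(); return X[:3]/X[3]
def mk(p,k): return [(d["p"],np.array(d["position"])*[640,480]) for d in ctrl.mark_of(p,k)]
E
python3 - <<'E'
from h import *
np.set_printoptions(precision=4,suppress=True)
s=ctrl.get_image("scene");t=ctrl.get_image("top")
for k in("carousel","mat_centre","lever_knob","cutter_star","cutter_round","cutter_small","lobe_tip"):
    a,b=mk(s,k)[0][1],mk(t,k)[0][1]
    z=dict(carousel=0,lever_knob=.08,lobe_tip=.062).get(k,.064)
    print(k,tri(s,a,t,b),plane(s,a,z),plane(t,b,z))
for n,p in(("s",s),("t",t)):
    for k in("board","mat_centre","lever_knob","cutter_star"):
        r=ctrl.trace(p,k)
        if not r: print(k,"none");continue
        m=r[0]["mask"].astype(np.uint8);print(n,k,r[0]["p"],m.sum(),np.array(r[0]["rect"])*[640,480,640,480])
    # dark mat ellipse
    f=p["frame"]; g=f.max(2)
    m=(g<45).astype(np.uint8)
    nn,l,st,ce=cv2.connectedComponentsWithStats(m)
    c=(300,245) if n=="s" else (333,217)
    i=l[c[1],c[0]]; mm=(l==i).astype(np.uint8)
    cn=max(cv2.findContours(mm,0,2)[0],key=cv2.contourArea); hull=cv2.convexHull(cn)
    W=np.array([plane(p,q+0.0,.064)[:2] for q in hull[:,0]])
    A=np.c_[2*W,np.ones(len(W))];x=np.linalg.lstsq(A,(W**2).sum(1),rcond=None)[0]
    print(n,"mat",x[:2],np.sqrt(x[2]+x[0]**2+x[1]**2),st[i])
a=cv2.resize(s["frame"][195:305,230:410],None,fx=4,fy=4,interpolation=2);cv2.imwrite("pics/sc1.png",a)
a=cv2.resize(t["frame"][155:295,260:400],None,fx=4,fy=4,interpolation=2);cv2.imwrite("pics/tc1.png",a)
E
```

```text
Traceback (most recent call last):
IndexError: list index out of range
```

```bash
cat > m.py <<'E'
from h import *
import sys
np.set_printoptions(precision=4,suppress=True)
tag=sys.argv[1]
s=ctrl.get_image("scene");t=ctrl.get_image("top")
for k in("carousel","mat_centre","lever_knob","cutter_star","cutter_round","cutter_small","lobe_tip"):
    A,B=mk(s,k),mk(t,k)
    z=dict(carousel=0,lever_knob=.08,lobe_tip=.062).get(k,.064)
    print(k,tri(s,A[0][1],t,B[0][1]) if A and B else None,[plane(s,a[1],z)[:2] for a in A[:2]],[plane(t,a[1],z)[:2] for a in B[:2]])
for n,p in(("s",s),("t",t)):
    f=p["frame"]; g=f.max(2)
    m=(g<45).astype(np.uint8)
    nn,l,st,ce=cv2.connectedComponentsWithStats(m)
    c=(300,245) if n=="s" else (333,217)
    i=l[c[1],c[0]]; mm=(l==i).astype(np.uint8)
    cn=max(cv2.findContours(mm,0,2)[0],key=cv2.contourArea); hull=cv2.convexHull(cn)
    W=np.array([plane(p,q+0.0,.064)[:2] for q in hull[:,0]])
    A=np.c_[2*W,np.ones(len(W))];x=np.linalg.lstsq(A,(W**2).sum(1),rcond=None)[0]
    print(n,"mat",x[:2],np.sqrt(x[2]+x[0]**2+x[1]**2),st[i])
a=cv2.resize(s["frame"][195:305,230:410],None,fx=4,fy=4,interpolation=2);cv2.imwrite(f"pics/sc{tag}.png",a)
a=cv2.resize(t["frame"][155:295,260:400],None,fx=4,fy=4,interpolation=2);cv2.imwrite(f"pics/tc{tag}.png",a)
E
python3 m.py 1
```

```text
carousel [ 0.6358  0.0847 -0.0065] [array([0.6342, 0.0903]), array([ 0.5707, -0.2827])] [array([0.6311, 0.0837])]
mat_centre [0.6412 0.0826 0.0546] [array([0.6369, 0.091 ])] [array([0.6363, 0.0819])]
lever_knob [ 0.4621 -0.0309  0.0731] [array([ 0.4577, -0.024 ])] [array([ 0.463 , -0.0296]), array([0.6594, 0.1557])]
cutter_star [0.651  0.0177 0.0631] [array([0.6472, 0.0183])] [array([0.6547, 0.0192])]
cutter_round [0.6529 0.1046 0.0911] [array([0.7055, 0.0883]), array([ 0.5363, -0.2055])] [array([0.6193, 0.0852]), array([0.7123, 0.0809])]
cutter_small [ 0.6665  0.1427 -0.5094] [array([0.427 , 0.4045]), array([ 0.5127, -0.0184])] [array([0.5665, 0.1312])]
lobe_tip [ 0.5248 -0.0161  0.063 ] [array([ 0.5227, -0.0175])] [array([ 0.5283, -0.0152])]
s mat [0.6311 0.0858] 0.11310710771872588 [ 254  213  100   69 3938]
t mat [0.632  0.0847] 0.11281014612169386 [ 288  172   90   87 5220]
```

View pics/sc1.png

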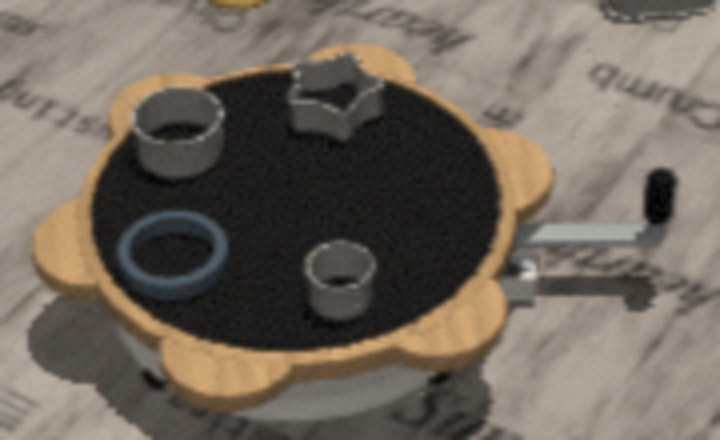

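View pics/tc1.png

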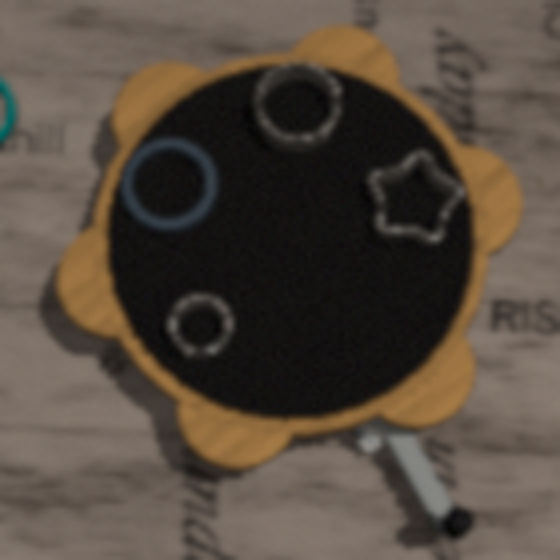

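```bash
cat > ov.py <<'E'
from h import *
import sys
np.set_printoptions(precision=4,suppress=True)
tag,yaw,board,lev=sys.argv[1],*map(float,sys.argv[2:5])
C=np.array([.6315,.0853]); yaw=np.radians(yaw);board=np.radians(board)
def ax(r,a,z): # a from front, ccw
    th=yaw+np.pi+a; return np.array([C[0]+r*np.cos(th),C[1]+r*np.sin(th),z])
piv=ax(.115,0,0)[:2]
def lv(d,w,z):
    th=yaw+np.pi-lev; u=np.array([np.cos(th),np.sin(th)]);n=np.array([-u[1],u[0]])
    return np.r_[piv+d*u+w*n,z]
for n,(y0,y1,x0,x1),sc in(("scene",(190,310,225,415),4),("top",(155,295,260,400),4)):
    p=ctrl.get_image(n);a=cv2.resize(p["frame"][y0:y1,x0:x1],None,fx=sc,fy=sc,interpolation=2)
    def P(X): return tuple(int(v) for v in ((proj(p,X)-[x0,y0]+.5)*sc))
    def line(L,c,cl=True): cv2.polylines(a,[np.array([P(X) for X in L],np.int32)],cl,c,1,cv2.LINE_AA)
    T=np.linspace(0,2*np.pi,361)
    line([ax(.116,t,.064) for t in T],(0,0,255))
    def rb(t):
        f=(t-board+np.pi/6)%(np.pi/3)-np.pi/6
        q=.038**2-(.112*np.sin(f))**2
        return max(.125,.112*np.cos(f)+np.sqrt(q) if q>0 else 0)
    line([ax(rb(t),t,.062) for t in T],(0,255,0))
    line([lv(d,0,.036) for d in(0,.09)],(255,0,255),False)
    line([lv(.09+.009*np.cos(t),.009*np.sin(t),.08) for t in T],(255,255,0))
    for z in(.086,):
      S=[tuple(plane(p,proj(p,ax(.08,np.radians(float(sys.argv[5])),z)),z))]
      cv2.circle(a,P(np.array(S[0])),3,(0,255,255),-1)
      line([np.array(S[0])+[.0285*np.cos(t),.0285*np.sin(t),0] for t in T],(0,255,255))
    cv2.imwrite(f"pics/ov{n}{tag}.png",a)
E
python3 ov.py 1 33.8 30 0 72
python3 - <<'E'
from h import *
t=ctrl.get_image("top");s=ctrl.get_image("scene")
C=np.array([.6315,.0853])
for p,uv,z in((t,(260+417/4,155+200/4),.086),(s,(230+337/4,195+85/4),.086)):
    X=plane(p,uv,z)[:2]-C;print(X,np.hypot(*X),np.degrees(np.arctan2(X[1],X[0])))
for k in("cutter_star",):
  for p in(t,s):
    for r in ctrl.trace(p,k)[:2]:
        m=r["mask"];v,u=np.nonzero(m)
        X=plane(p,(u.mean(),v.mean()),.075)[:2]-C;print(r["p"],m.sum(),X,np.hypot(*X),np.degrees(np.arctan2(X[1],X[0])))
E
```

```text
[ 0.02077127 -0.07843787] 0.08114151733609443 -75.16785286317447
[ 0.01814976 -0.07420613] 0.07639347674889163 -76.25609064890605
0.56 239 [ 0.0213161 -0.0777496] 0.08061870824055409 -74.66831959981161
```

View pics/ovscene1.png

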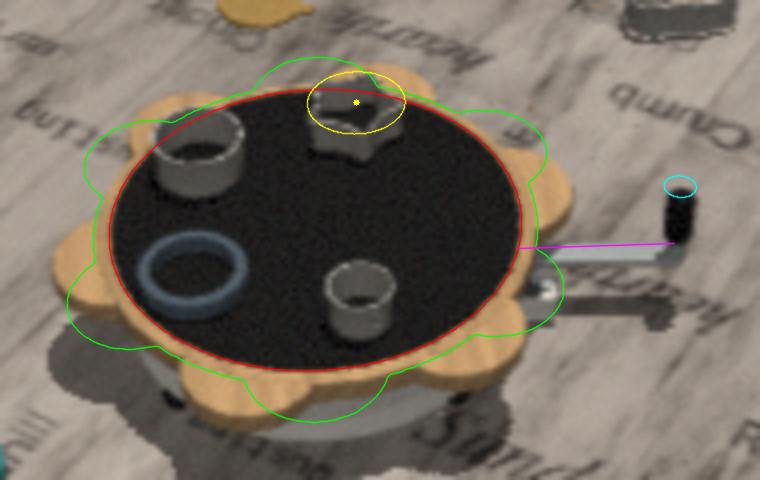

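View pics/ovtop1.png

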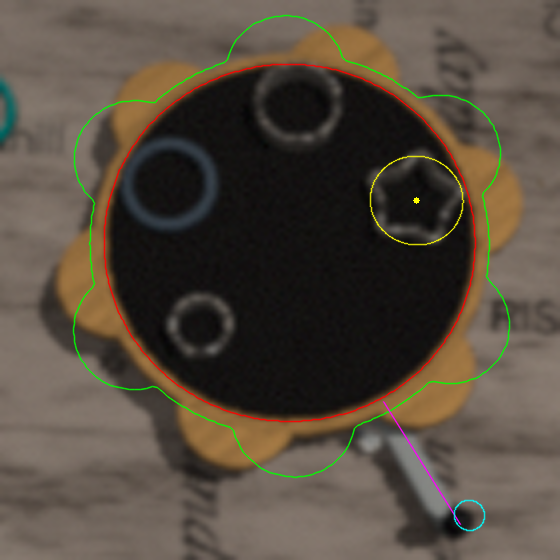

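```bash
python3 - <<'E'
from h import *
t=ctrl.get_image("top");s=ctrl.get_image("scene")
a=cv2.resize(t["frame"][255:295,340:390],None,fx=12,fy=12,interpolation=0)
b=cv2.resize(s["frame"][225:275,350:410],None,fx=10,fy=10,interpolation=0)
cv2.imwrite("pics/kt.png",a);cv2.imwrite("pics/ks.png",b)
for p in(t,s): print(-np.array(p["R"]).T@p["t"])
E
```

```text
[0.32507225 0.09104512 1.11872834]
[0.13496225 0.76741051 0.84244159]
```

View pics/kt.png

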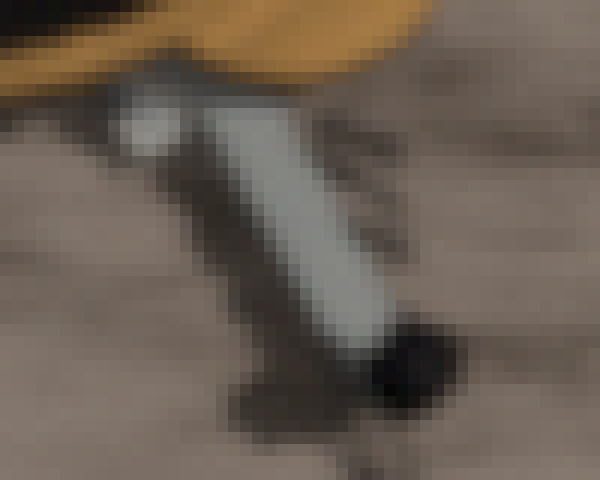

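View pics/ks.png

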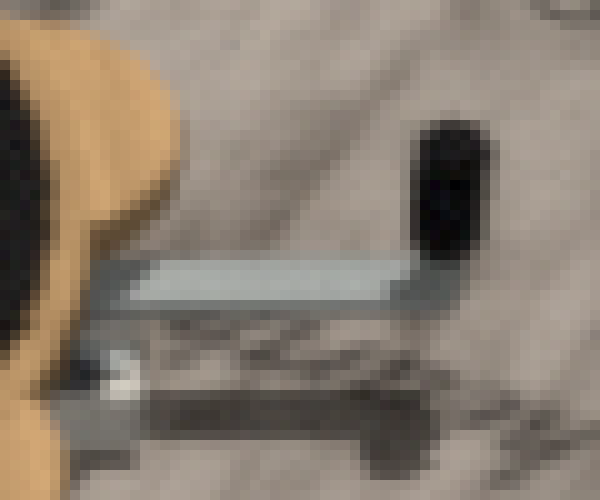

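```bash
python3 - <<'E'
from h import *
np.set_printoptions(precision=4,suppress=True)
t=ctrl.get_image("top");s=ctrl.get_image("scene")
C=np.array([.6315,.0853])
def rep(X): d=X[:2]-C; return X,np.hypot(*d),np.degrees(np.arctan2(-d[1],-d[0]))
print(tri(t,(373.8,285.2),s,(394.5,243.8)))
print(rep(plane(t,(373.8,285.2),.063)),rep(plane(s,(394.5,243.8),.063)),rep(plane(s,(395,239.3),.08)))
# bar edges in top view z=.036
L=lambda x,y:plane(t,(340+x/12-.5,255+y/12-.5),.036)
l0,l1=L(205,125),L(340,345);r0,r1=L(290,105),L(390,295)
for a,b in((l0,l1),(r0,r1)): print(a,b,np.degrees(np.arctan2(*(a-b)[1::-1])))
L=lambda x,y:plane(s,(350+x/10-.5,225+y/10-.5),.036)
for a,b in((L(155,262),L(410,262)),(L(130,302),L(385,300))): print(a,b,np.degrees(np.arctan2(*(a-b)[1::-1])))
print(np.linalg.norm(np.cross((r0-l0),(l1-l0)))/np.linalg.norm(l1-l0))
E
```

```text
[ 0.4579 -0.0237  0.0623]
(array([ 0.4585, -0.0235,  0.063 ]), np.float64(0.20437278924383373), np.float64(32.15233768004122)) (array([ 0.4571, -0.0231,  0.063 ]), np.float64(0.2053724206550225), np.float64(31.8695541311034)) (array([ 0.4557, -0.0198,  0.08  ]), np.float64(0.20484204023044858), np.float64(30.85861843270306))
[0.5107 0.0177 0.036 ] [ 0.466  -0.0115  0.036 ] 33.21383898042374
[0.5158 0.0002 0.036 ] [ 0.4769 -0.0216  0.036 ] 29.226275734350565
[0.516  0.0055 0.036 ] [ 0.4658 -0.0247  0.036 ] 30.97848018262191
[0.5146 0.02   0.036 ] [ 0.465  -0.0105  0.036 ] 31.63400587605554
0.017481576846016384
```

```bash
python3 ov.py 2 31.8 11 0 73; python3 - <<'E'
import cv2,numpy as np
a=cv2.imread("pics/ovscene2.png")[:, :380*2];b=cv2.imread("pics/ovtop2.png")
cv2.imwrite("pics/c2.png",np.hstack([cv2.resize(a,(455,288)),cv2.resize(b,(288,288))]))
E
```

```text
(no output)
```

View pics/ovtop2.png

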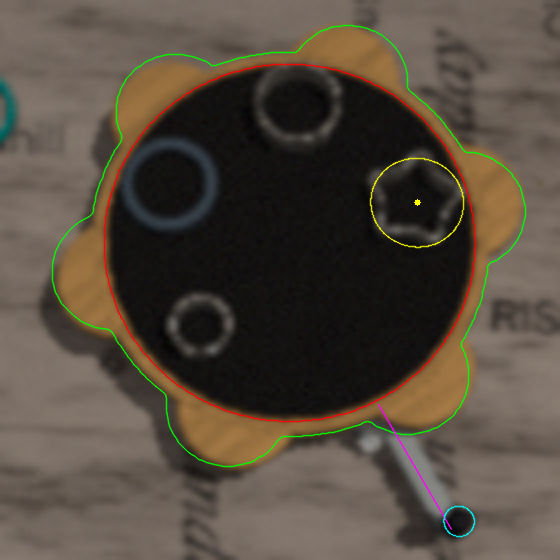

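View pics/ovscene2.png

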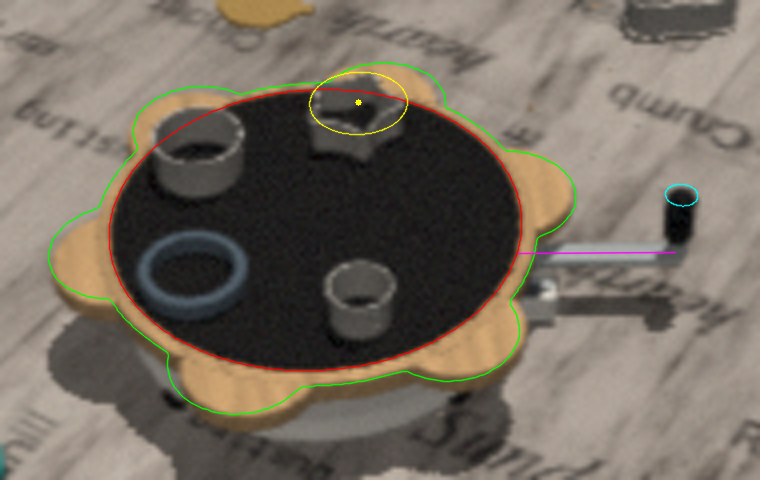

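{"api": "carry_out", "payload": {
  "series": [
    [0.42,0.94,0,0,0,0,0],
    [0.42,0.94,0,0,0,0,0],
    [0.42,0.94,0,0,0,0,0],
    [0.42,0.94,0,0,0,0,0],
    [0.42,0.94,0,0,0,0,0],
    [0.42,0.94,0,0,0,0,0],
    [0.42,0.94,0,0,0,0,0],
    [0.42,0.94,0,0,0,0,0],
    [0.42,0.94,0,0,0,0,0],
    [0.42,0.94,0,0,0,0,0],
    [0.42,0.94,0,0,0,0,0],
    [0.42,0.94,0,0,0,0,0]
  ],
  "grip_force": 40
}}

```text
t: 3.7
tool_pos: [0.3713, -0.292, 0.2315]
tool_rot: [3.078, 0.628, 0.0]
contact_force: [0.6, 0.2, 0.8]
opening: 0.0002
```

{"api": "carry_out", "payload": {
  "series": [
    [0.42,0.94,-0.3,0,0,0,0],
    [0.42,0.94,-0.3,0,0,0,0],
    [0.42,0.94,-0.3,0,0,0,0],
    [0.42,0.94,-0.3,0,0,0,0],
    [0.42,0.94,-0.3,0,0,0,0],
    [0.42,0.94,-0.3,0,0,0,0],
    [0.42,0.94,-0.3,0,0,0,0],
    [0.42,0.94,-0.3,0,0,0,0],
    [0.42,0.94,-0.3,0,0,0,0],
    [0.42,0.94,-0.3,0,0,0,0],
    [0,0,0,0,0,0,0],
    [0,0,0,0,0,0,0]
  ]
}}

```text
t: 4.9
tool_pos: [0.4759, -0.0578, 0.1562]
tool_rot: [3.077, 0.63, -0.001]
contact_force: [0.1, -0.1, 0.1]
opening: 0.0
```

{"api": "carry_out", "payload": {
  "series": [
    [0,0,-0.8,0,0,0,0],
    [0,0,-0.8,0,0,0,0],
    [0,0,-0.8,0,0,0,0],
    [0,0,-0.8,0,0,0,0],
    [0,0,-0.6,0,0,0,0],
    [0,0,-0.3,0,0,0,0],
    [0,0,0,0,0,0,0]
  ]
}}

```text
t: 5.6
tool_pos: [0.4753, -0.0585, 0.0531]
tool_rot: [-3.078, -0.627, 0.002]
contact_force: [-1.0, -0.4, 0.1]
opening: -0.0002
```

```bash
python3 ov.py 3 31.8 12 0 73
```

```text
(no output)
```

View pics/ovscene3.png

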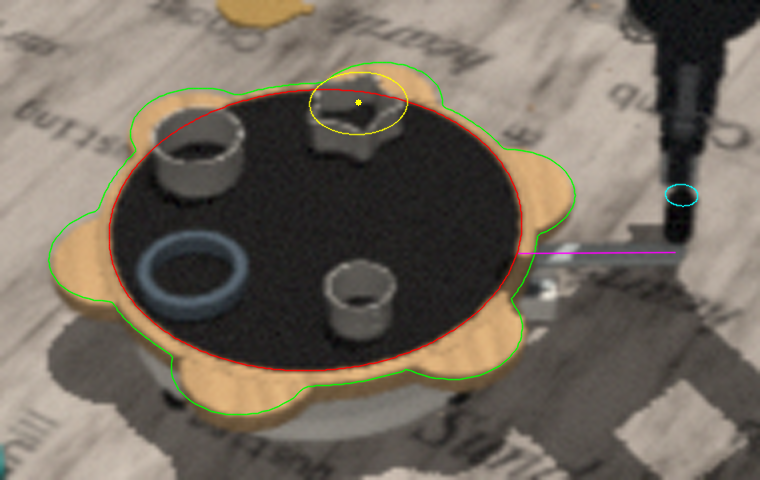

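{"api": "carry_out", "payload": {
  "series": [
    [-0.17,0.28,0,0,0,0,0],
    [-0.17,0.28,0,0,0,0,0],
    [-0.11,0.25,0,0,0,0,0],
    [-0.11,0.25,0,0,0,0,0],
    [-0.11,0.25,0,0,0,0,0],
    [-0.11,0.25,0,0,0,0,0]
  ]
}}

```text
t: 6.3
tool_pos: [0.4564, -0.0186, 0.054]
tool_rot: [3.077, 0.629, 0.0]
contact_force: [-0.8, -4.1, 2.1]
opening: 0.0002
```

{"api": "carry_out", "payload": {
  "series": [
    [-0.03,0.25,0,0,0,0,0],
    [-0.03,0.25,0,0,0,0,0],
    [-0.03,0.25,0,0,0,0,0]
  ]
}}

```text
t: 6.6
tool_pos: [0.454, 0.0003, 0.0536]
tool_rot: [-3.078, -0.628, 0.001]
contact_force: [-0.8, -3.8, 1.1]
opening: 0.0003
```

```bash
python3 ov.py 4 31.8 12 0.6 73
```

```text
(no output)
```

View pics/ovscene4.png

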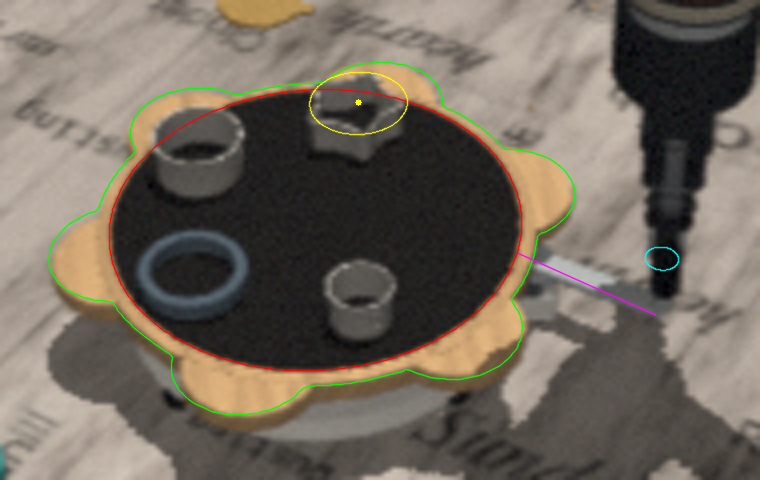

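{"api": "carry_out", "payload": {
  "series": [
    [0,0.2,0,0,0,0,0],
    [0,0.12,0,0,0,0,0]
  ]
}}

```text
t: 6.9
tool_pos: [0.4541, 0.0079, 0.0537]
tool_rot: [3.078, 0.629, -0.001]
contact_force: [-2.3, -8.7, 0.3]
opening: -0.0005
```

{"api": "carry_out", "payload": {
  "series": [
    [0,0.12,0,0,0,0,0]
  ]
}}

```text
t: 7.0
tool_pos: [0.4541, 0.0083, 0.0538]
tool_rot: [3.07, 0.63, -0.004]
contact_force: [-2.4, -20.2, 0.0]
opening: -0.0002
```

{"api": "carry_out", "payload": {
  "series": [
    [0,0.12,0,0,0,0,0]
  ]
}}

```text
t: 7.1
tool_pos: [0.4541, 0.0086, 0.0539]
tool_rot: [3.063, 0.631, -0.006]
contact_force: [-3.5, -31.6, -1.1]
opening: 0.0001
```

{"api": "carry_out", "payload": {
  "series": [
    [0,-0.5,0,0,0,0,0],
    [0,-0.4,0,0,0,0,0],
    [0,0,1,0,0,0,0],
    [0,0,1,0,0,0,0],
    [0,0,1,0,0,0,0],
    [0,0,1,0,0,0,0],
    [0,0,0.5,0,0,0.9,0],
    [0.55,0,0,0,0,0.9,0],
    [0.55,0,0,0,0,0.9,0],
    [0.55,0,0,0,0,0.9,0],
    [0.55,0,0,0,0,0.9,0],
    [0.55,0,0,0,0,0.9,0]
  ]
}}

```text
t: 8.3
tool_pos: [0.5236, -0.0083, 0.1662]
tool_rot: [-2.795, -1.431, -0.001]
contact_force: [0.2, -0.2, 1.1]
opening: -0.0002
```

{"api": "carry_out", "payload": {
  "series": [
    [0.55,0,0,0,0,0.9,0],
    [0.55,0,0,0,0,0.9,0],
    [0.55,0,0,0,0,0.9,0],
    [0.55,0,0,0,0,0.9,0],
    [0.55,0,0,0,0,0.9,0],
    [0.55,0,0,0,0,0.9,0],
    [0.55,0,0,0,0,0.9,0],
    [0.55,0,0,0,0,0.9,0],
    [0.55,0,0,0,0,0.9,0],
    [0.55,0,0,0,0,0.9,0],
    [0.55,0,0,0,0,0.9,0],
    [0,0,0,0,0,0,0]
  ]
}}

```text
t: 9.5
tool_pos: [0.6752, -0.0085, 0.166]
tool_rot: [-1.785, -2.584, -0.002]
contact_force: [-0.9, -0.2, 0.7]
opening: -0.0001
```

```bash
python3 ov.py 5 31.8 12 0.6 73
```

```text
(no output)
```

View pics/ovscene5.png

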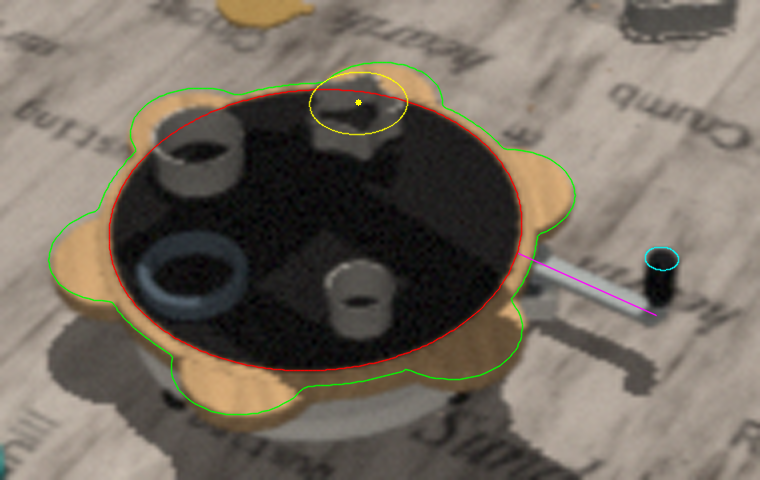

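View pics/ovtop5.png

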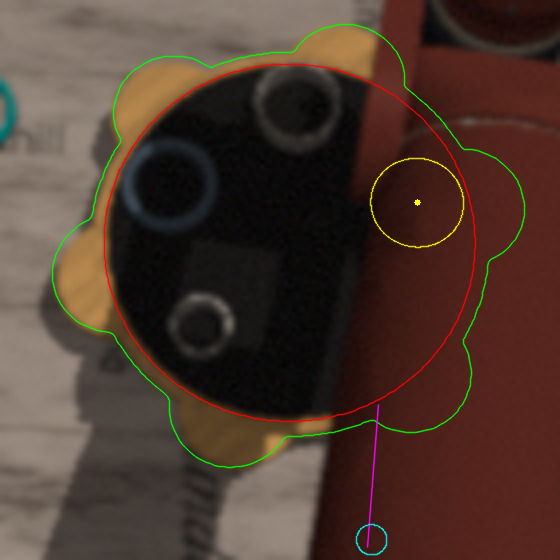

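{"api": "carry_out", "payload": {
  "series": [
    [0.55,-0.1,0,0,0,0.93,0],
    [0.55,-0.1,0,0,0,0.93,0],
    [0.55,-0.1,0,0,0,0.93,0],
    [0.55,-0.1,0,0,0,0.93,0],
    [0,0,0,0,0,0,0],
    [0,0,-1,0,0,0,0],
    [0,0,-1,0,0,0,0],
    [0,0,0,0,0,0,0]
  ]
}}

```text
t: 10.4
tool_pos: [0.7253, -0.0181, 0.1112]
tool_rot: [-1.276, -2.861, 0.004]
contact_force: [-0.9, -0.1, -0.5]
opening: 0.0001
```

```bash
python3 ov.py 6 31.8 12 0.6 73
```

```text
(no output)
```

View pics/ovscene6.png

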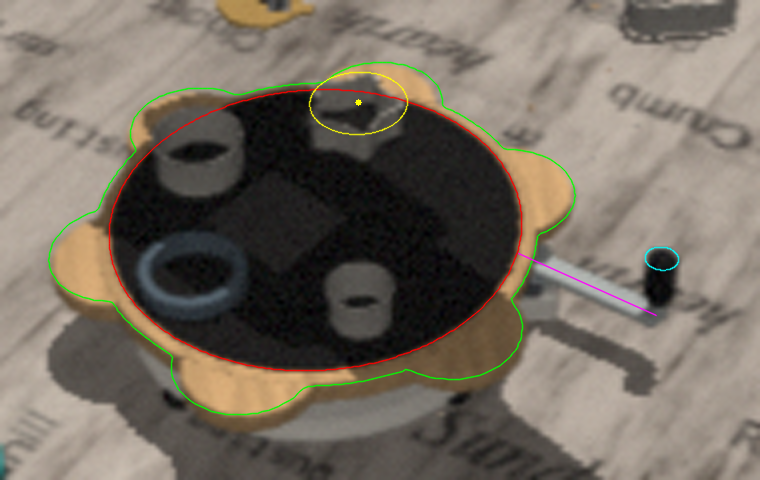

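{"api": "carry_out", "payload": {
  "series": [
    [0.11,-0.12,0,0,0,0,0],
    [0,0,-0.8,0,0,0,0],
    [0,0,-0.8,0,0,0,0],
    [0,0,-0.6,0,0,0,0],
    [0,0,-0.2,0,0,0,0],
    [0,0,0,0,0,0,0]
  ]
}}

```text
t: 11.1
tool_pos: [0.7306, -0.0215, 0.0536]
tool_rot: [-1.275, -2.867, 0.002]
contact_force: [-0.4, -0.7, 0.1]
opening: 0.0002
```

```bash
python3 - <<'E'
from h import *
p=ctrl.get_image("scene");cv2.imwrite("pics/s7.png",cv2.resize(p["frame"][120:320,220:420],None,fx=3,fy=3,interpolation=2))
E
```

```text
(no output)
```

View pics/s7.png

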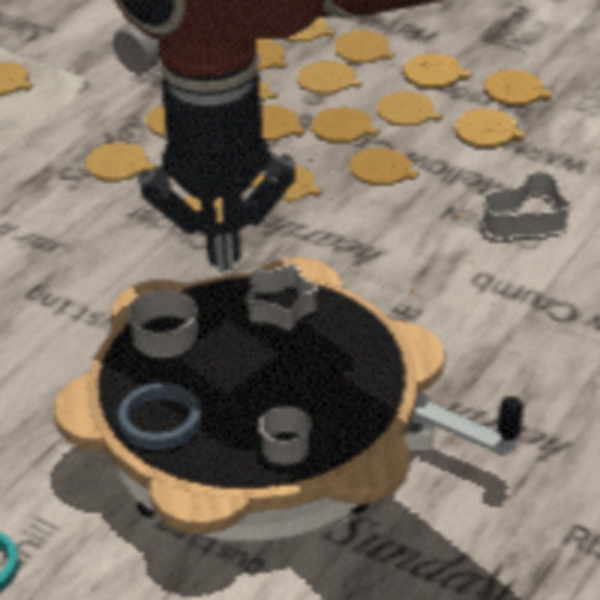

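```bash
cat > arc.py <<'E'
import numpy as np,sys
from station import ctrl
C=np.array([.6315,.0853])
a1,n=float(sys.argv[1]),int(sys.argv[2]); R=float(sys.argv[3]) if len(sys.argv)>3 else .143
p=np.array(ctrl.get_obs()["tool_pos"])[:2]; d=p-C
a0=np.degrees(np.arctan2(d[1],d[0]))%360; r0=np.hypot(*d); print(a0,r0,p,"turn/row",np.radians(a1-a0)/n/.1)
cum=p.copy()
for i in range(1,n+1):
    th=np.radians(a0+(a1-a0)*i/n); r=r0+(R-r0)*min(1,i/4)
    q=C+r*np.array([np.cos(th),np.sin(th)]); s=np.round((q-cum)/.025,2); cum=cum+s*.025; print(list(s))
E
python3 arc.py 240 21
```

```text
313.09022217956385 0.14638731775500055 [ 0.73150437 -0.02160357] turn/row -0.607459537165512
[np.float64(-0.29), np.float64(-0.21)]
[np.float64(-0.3), np.float64(-0.19)]
[np.float64(-0.31), np.float64(-0.17)]
[np.float64(-0.31), np.float64(-0.15)]
[np.float64(-0.31), np.float64(-0.16)]
[np.float64(-0.32), np.float64(-0.14)]
[np.float64(-0.32), np.float64(-0.12)]
[np.float64(-0.34), np.float64(-0.1)]
[np.float64(-0.33), np.float64(-0.08)]
[np.float64(-0.35), np.float64(-0.06)]
[np.float64(-0.34), np.float64(-0.04)]
[np.float64(-0.35), np.float64(-0.02)]
[np.float64(-0.35), np.float64(0.0)]
[np.float64(-0.34), np.float64(0.02)]
[np.float64(-0.35), np.float64(0.05)]
[np.float64(-0.34), np.float64(0.06)]
[np.float64(-0.33), np.float64(0.09)]
[np.float64(-0.34), np.float64(0.11)]
[np.float64(-0.32), np.float64(0.12)]
[np.float64(-0.31), np.float64(0.15)]
[np.float64(-0.31), np.float64(0.16)]
```

{"api": "carry_out", "payload": {
  "series": [
    [0,0,-0.22,0,0,0,0],
    [-0.29,-0.21,0,0,0,-0.6,0],
    [-0.3,-0.19,0,0,0,-0.6,0],
    [-0.31,-0.17,0,0,0,-0.6,0],
    [-0.31,-0.15,0,0,0,-0.6,0]
  ]
}}

```text
t: 11.65
tool_pos: [0.7027, -0.0402, 0.052]
tool_rot: [1.613, 2.692, 0.001]
contact_force: [1.8, -0.7, -0.7]
opening: -0.0002
```

{"api": "carry_out", "payload": {
  "series": [
    [-0.31,-0.16,0,0,0,-0.6,0],
    [-0.32,-0.14,0,0,0,-0.6,0],
    [-0.32,-0.12,0,0,0,-0.6,0]
  ]
}}

```text
t: 11.95
tool_pos: [0.6789, -0.051, 0.052]
tool_rot: [1.848, 2.536, 0.001]
contact_force: [1.7, -0.4, 0.2]
opening: 0.0001
```

```bash
python3 - <<'E'
from h import *
p=ctrl.get_image("scene");cv2.imwrite("pics/s8.png",cv2.resize(p["frame"][120:320,220:420],None,fx=3,fy=3,interpolation=2))
E
```

View pics/s8.png

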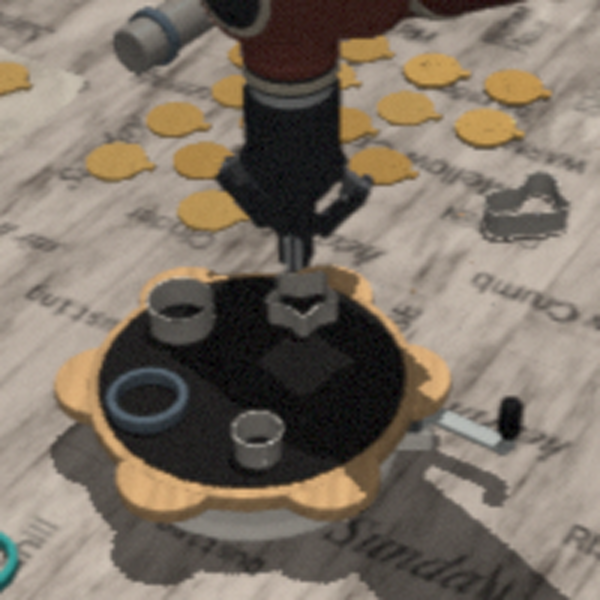

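{"api": "carry_out", "payload": {
  "series": [
    [-0.34,-0.1,-0.08,0,0,-0.6,0],
    [-0.33,-0.08,0,0,0,-0.6,0],
    [-0.35,-0.06,0,0,0,-0.6,0],
    [-0.34,-0.04,0,0,0,-0.6,0],
    [-0.35,-0.02,0,0,0,-0.6,0],
    [-0.35,0,0,0,0,-0.6,0],
    [-0.34,0.02,0,0,0,-0.6,0],
    [-0.35,0.05,0,0,0,-0.6,0]
  ]
}}

```text
t: 12.8
tool_pos: [0.6104, -0.0569, 0.0504]
tool_rot: [2.397, 2.026, 0.002]
contact_force: [0.9, -2.2, 2.2]
opening: -0.0001
```

```bash
python3 arc.py 240 5;python3 - <<'E'
from h import *
p=ctrl.get_image("scene");cv2.imwrite("pics/s9.png",cv2.resize(p["frame"][120:320,220:420],None,fx=3,fy=3,interpolation=2))
E
```

```text
261.5461010455142 0.14380179779308921 [ 0.61035918 -0.05693932] turn/row -0.7521008084232309
[np.float64(-0.42), np.float64(0.09)]
[np.float64(-0.42), np.float64(0.12)]
[np.float64(-0.4), np.float64(0.15)]
[np.float64(-0.39), np.float64(0.18)]
[np.float64(-0.38), np.float64(0.2)]
```

View pics/s9.png

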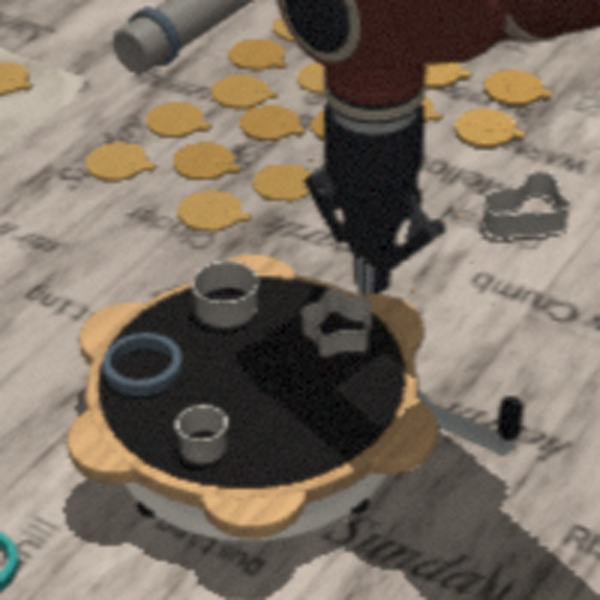

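{"api": "carry_out", "payload": {
  "series": [
    [-0.35,0.07,0,0,0,-0.6,0],
    [-0.34,0.1,0,0,0,-0.6,0],
    [-0.33,0.11,0,0,0,-0.6,0],
    [-0.33,0.13,0,0,0,-0.6,0],
    [-0.33,0.15,0,0,0,-0.6,0],
    [0,0,0,0,0,0,0]
  ]
}}

```text
t: 13.45
tool_pos: [0.5672, -0.0416, 0.0492]
tool_rot: [2.673, 1.651, 0.001]
contact_force: [-0.3, -0.3, -0.2]
opening: -0.0001
```

```bash
python3 arc.py 235 2;python3 ov.py 10 31.8 -42 0.6 10
```

```text
243.12071968390393 0.14225174921830416 [ 0.56718625 -0.04158302] turn/row -0.7086664805781835
[np.float64(-0.36), np.float64(0.19)]
[np.float64(-0.34), np.float64(0.21)]
```

View pics/ovscene10.png

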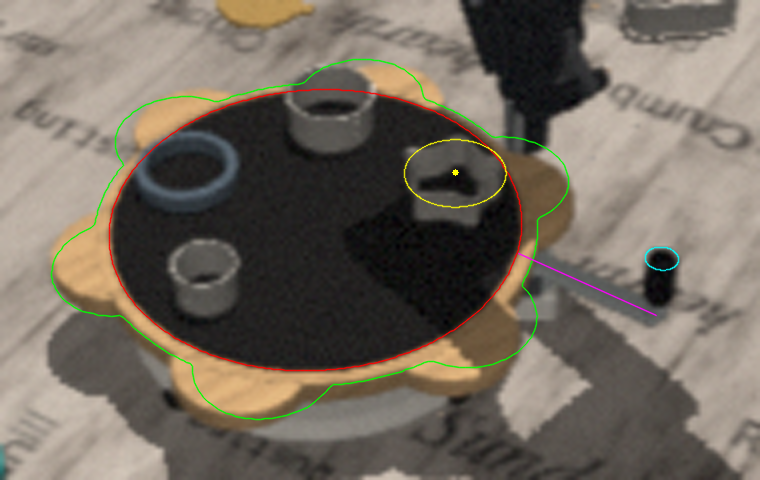

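View pics/ovtop10.png

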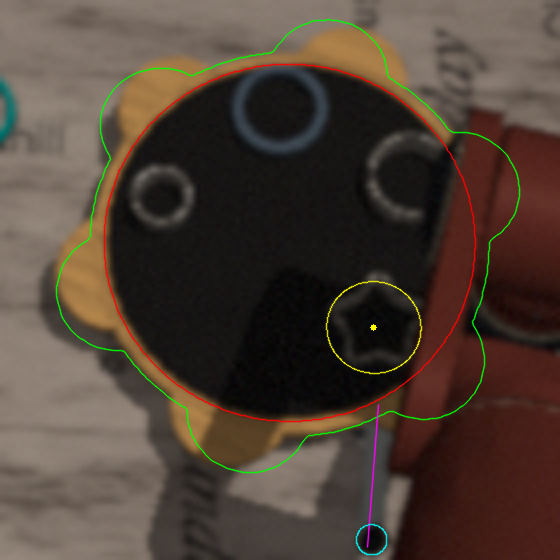

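```bash
python3 arc.py 232.5 4 .1422
```

```text
243.4251393618768 0.14215736504386642 [ 0.56790353 -0.04183853] turn/row -0.4766991327599561
[np.float64(-0.24), np.float64(0.13)]
[np.float64(-0.23), np.float64(0.13)]
[np.float64(-0.23), np.float64(0.15)]
[np.float64(-0.22), np.float64(0.16)]
```

{"api": "carry_out", "payload": {
  "series": [
    [-0.24,0.13,0,0,0,-0.46,0],
    [-0.23,0.13,0,0,0,-0.46,0],
    [-0.23,0.15,0,0,0,-0.46,0],
    [-0.22,0.16,0,0,0,-0.46,0],
    [0,0,0,0,0,0,0]
  ]
}}

```text
t: 14.05
tool_pos: [0.5445, -0.0274, 0.0489]
tool_rot: [-2.813, -1.398, -0.001]
contact_force: [1.2, 0.4, -0.7]
opening: -0.0002
```

```bash
python3 arc.py 235 2;python3 ov.py 11 31.8 0 0.6 0
```

```text
232.32624291300635 0.142430567753257 [ 0.54445148 -0.0274343 ] turn/row 0.2333293228328579
[np.float64(0.1), np.float64(-0.08)]
[np.float64(0.11), np.float64(-0.09)]
```

View pics/ovscene11.png

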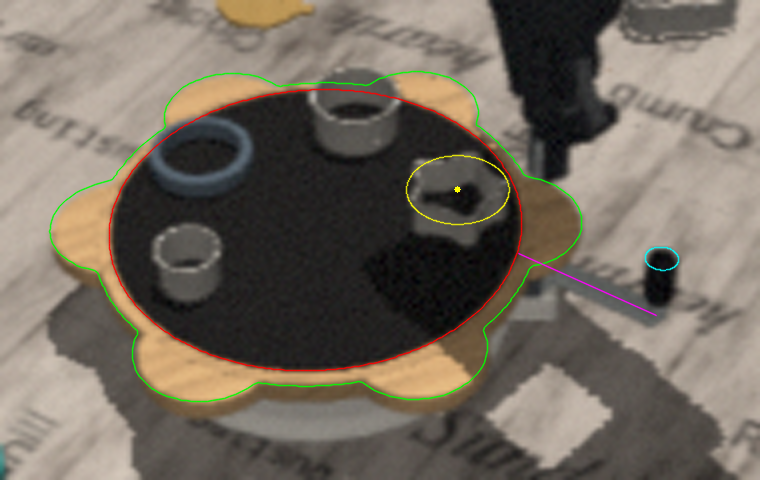

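View pics/ovtop11.png

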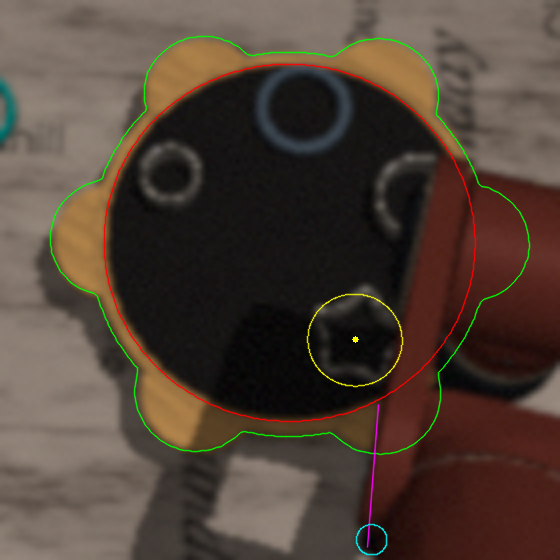

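{"api": "carry_out", "payload": {
  "series": [
    [0.2,-0.2,0,0,0,0,0],
    [0,0,1,0,0,0,0],
    [0,0,1,0,0,0,0],
    [0,0,1,0,0,0,0],
    [0,0,1,0,0,0,0],
    [-0.4,-1,0,0,0,0,0],
    [-0.4,-1,0,0,0,0,0],
    [-0.4,-1,0,0,0,0,0],
    [-0.4,-1,0,0,0,0,0],
    [-0.4,-1,0,0,0,0,0],
    [-0.4,-1,0,0,0,0,0],
    [-0.4,-1,0,0,0,0,0]
  ]
}}

```text
t: 15.35
tool_pos: [0.4792, -0.2094, 0.1491]
tool_rot: [2.814, 1.396, 0.001]
contact_force: [0.6, -0.8, 0.1]
opening: -0.0001
```

```bash
python3 ov.py 12 31.8 0 0.6 0; python3 - <<'E'
from h import *
np.set_printoptions(precision=4,suppress=True)
C=np.array([.6315,.0853])
for n in("top","scene"):
    p=ctrl.get_image(n)
    f=p["frame"];cv2.imwrite(f"pics/z{n}.png",cv2.resize(f[215:265,320:370] if n=="top" else f[210:260,315:365],None,fx=12,fy=12,interpolation=2))
    for r in ctrl.trace(p,"cutter_star")[:1]:
        v,u=np.nonzero(r["mask"]);X=plane(p,(u.mean(),v.mean()),.075)[:2]-C;print(n,r["p"],len(u),X,np.hypot(*X),np.degrees(np.arctan2(-X[1],-X[0])))
    for pp,uv in mk(p,"cutter_star")[:1]:
        X=plane(p,uv,.064)[:2]-C;print("mk",pp,X,np.hypot(*X),np.degrees(np.arctan2(-X[1],-X[0])))
E
```

```text
top 0.59 93 [-0.0528 -0.0454] 0.06963933764375048 40.73774919869743
mk 0.63 [-0.0666 -0.0388] 0.07705386526265842 30.237907803066797
scene 0.77 300 [-0.0641 -0.0473] 0.07969237353880425 36.393380494201566
mk 0.83 [-0.0681 -0.0384] 0.07813996530580788 29.41787544590473
```

View pics/ovtop12.png

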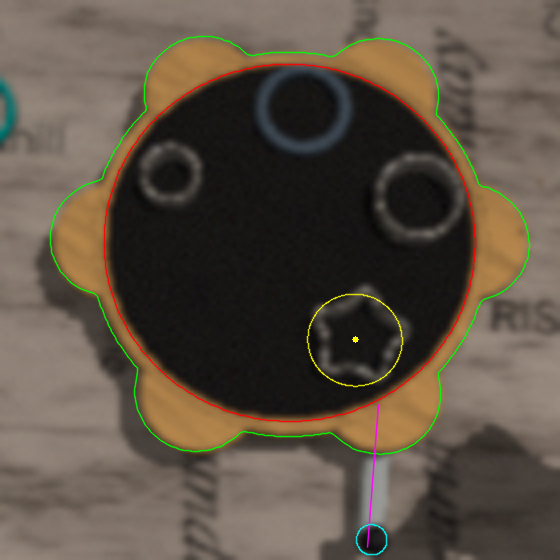

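View pics/ztop.png

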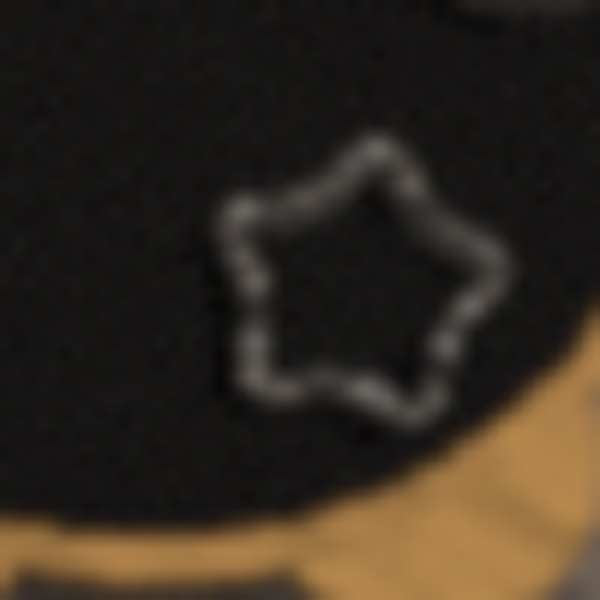

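View pics/zscene.png

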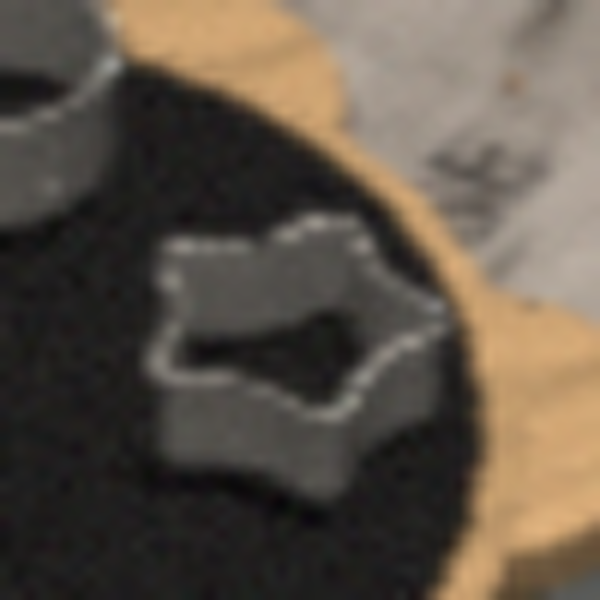

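```bash
python3 - <<'E'
from h import *
np.set_printoptions(precision=4,suppress=True)
t=ctrl.get_image("top");s=ctrl.get_image("scene")
print(tri(t,(349.2,238.1),s,(338.5,235.6)))
for p,uv,C in((t,(349.2,238.1),(.632,.0847)),(s,(338.5,235.6),(.6311,.0858))):
    X=plane(p,uv,.086)[:2]-np.array(C);print(X,np.hypot(*X),np.degrees(np.arctan2(-X[1],-X[0])))
# orange contour centroid / mat circle by board-mat boundary
for n,p in(("t",t),("s",s)):
    f=p["frame"].astype(int); m=((f[...,2]-f[...,0])>45).astype(np.uint8)
    nn,l,st,ce=cv2.connectedComponentsWithStats(m,connectivity=8)
    # inner boundary: dark pixels adjacent
    P=[]
    c=proj(p,np.array([.6315,.0853,.064]))
    for a in np.radians(np.arange(0,360,3)):
        X=lambda r:proj(p,np.array([.6315+r*np.cos(a),.0853+r*np.sin(a),.064]))
        rs=np.arange(.105,.1245,.0005)
        uv=np.array([X(r) for r in rs],np.float32)
        v=cv2.remap(p["frame"][...,2].astype(np.float32),uv[:,:1],uv[:,1:],1).ravel()
        lo,hi=v[:6].mean(),v[-3:].max()
        if hi-lo<60 or lo>40: continue
        i=np.argmax(v>(lo+hi)/2); P.append([.6315+rs[i]*np.cos(a),.0853+rs[i]*np.sin(a)])
    W=np.array(P);A=np.c_[2*W,np.ones(len(W))];x=np.linalg.lstsq(A,(W**2).sum(1),rcond=None)[0]
    print(n,len(W),x[:2],np.sqrt(x[2]+x[0]**2+x[1]**2))
E
```

```text
[0.5664 0.0409 0.0868]
[-0.065  -0.0437] 0.07835923084322448 33.915538714820286
[-0.0646 -0.0457] 0.07908770225233905 35.28135583370963
t 102 [0.6321 0.0845] 0.11477001070844854
s 91 [0.6315 0.085 ] 0.11633334740395794
```

{"api": "carry_out", "payload": {
  "series": [
    [0.4,1,0,0,0,0,0],
    [0.4,1,0,0,0,0,0],
    [0.4,1,0,0,0,0,0],
    [0.4,1,0,0,0,0,0],
    [0.4,1,0,0,0,0,0],
    [0.4,1,0,0,0,0,0],
    [0.4,1,0,0,0,0,0],
    [0,0,-1,0,0,0,0],
    [0,0,0,0,0,0,0]
  ]
}}

```text
t: 16.75
tool_pos: [0.5472, -0.031, 0.1206]
tool_rot: [-2.809, -1.398, 0.008]
contact_force: [-1.7, -0.5, -1.2]
opening: 0.0002
```

{"api": "carry_out", "payload": {
  "series": [
    [0,0,-1,0,0,0,0],
    [0,0,-1,0,0,0,0],
    [0,0,-1,0,0,0,0],
    [0,0,0,0,0,0,0]
  ]
}}

```text
t: 17.15
tool_pos: [0.5461, -0.0323, 0.0454]
tool_rot: [-2.811, -1.393, 0.01]
contact_force: [-0.0, -0.4, -0.7]
opening: 0.0001
```

```bash
python3 arc.py 230.1 4 .1424
```

```text
234.01960151365654 0.14538722604067114 [ 0.54608378 -0.03234997] turn/row -0.1710248794486505
[np.float64(-0.06), np.float64(0.08)]
[np.float64(-0.06), np.float64(0.09)]
[np.float64(-0.06), np.float64(0.08)]
[np.float64(-0.06), np.float64(0.09)]
```

{"api": "carry_out", "payload": {
  "series": [
    [-0.06,0.08,0,0,0,-0.17,0],
    [-0.06,0.09,0,0,0,-0.17,0],
    [-0.06,0.08,0,0,0,-0.17,0],
    [-0.06,0.09,0,0,0,-0.17,0],
    [0,0,0,0,0,0,0]
  ]
}}

```text
t: 17.65
tool_pos: [0.5435, -0.024, 0.0497]
tool_rot: [2.86, 1.299, 0.002]
contact_force: [0.1, -0.6, 0.4]
opening: 0.0003
```

```bash
python3 arc.py 230.1 4 .1424 | head -1; python3 - <<'E'
from h import *
p=ctrl.get_image("scene");f=p["frame"];cv2.imwrite("pics/zs13.png",cv2.resize(f[210:260,315:365],None,fx=12,fy=12,interpolation=2))
E
```

```text
231.1780990439849 0.1403128921514233 [ 0.54353761 -0.02401755] turn/row -0.04704094495034946
```

View pics/zs13.png

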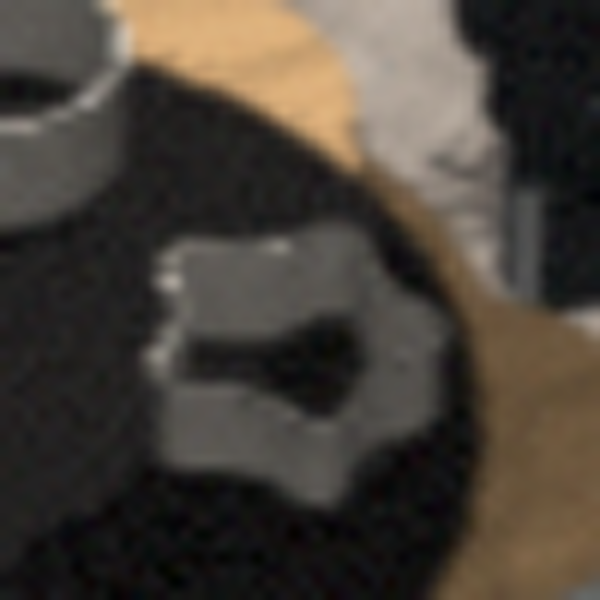

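{"api": "carry_out", "payload": {
  "series": [
    [-0.07,0.06,0,0,0,-0.15,0],
    [-0.07,0.06,0,0,0,-0.15,0],
    [0,0,0,0,0,0,0]
  ]
}}

```text
t: 18.0
tool_pos: [0.5394, -0.021, 0.0487]
tool_rot: [-2.879, -1.256, 0.001]
contact_force: [-0.7, -0.5, 0.2]
opening: 0.0002
```

```bash
python3 arc.py 230.1 4 .1424 | head -1; python3 - <<'E'
from h import *
p=ctrl.get_image("scene");f=p["frame"];cv2.imwrite("pics/zs14.png",cv2.resize(f[210:260,315:365],None,fx=12,fy=12,interpolation=2))
E
```

```text
229.07818313545286 0.14066275431266892 [ 0.53936188 -0.02098535] turn/row 0.044585171596880996
```

View pics/zs14.png

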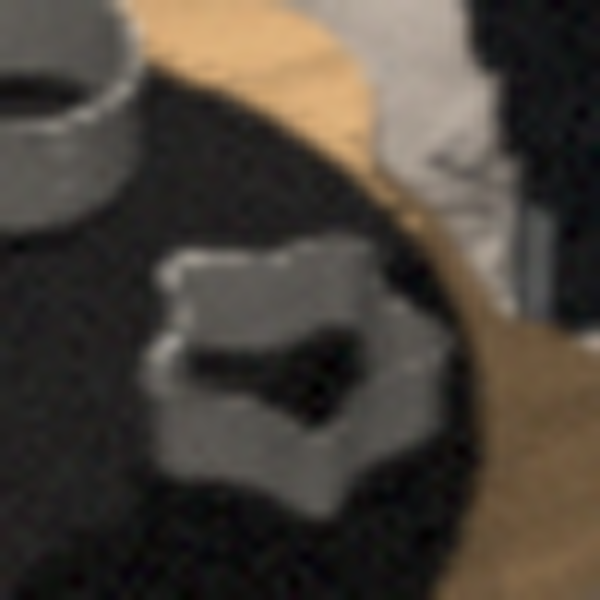

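{"api": "carry_out", "payload": {
  "series": [
    [0.2,-0.2,0,0,0,0,0],
    [0,0,1,0,0,0,0],
    [0,0,1,0,0,0,0],
    [0,0,1,0,0,0,0],
    [0,0,1,0,0,0,0],
    [-0.76,0.84,0,0,0,-0.9,0],
    [-0.76,0.84,0,0,0,-0.9,0],
    [-0.76,0.84,0,0,0,-0.9,0],
    [-0.76,0.84,0,0,0,-0.9,0],
    [-0.76,0.84,0,0,0,-0.9,0],
    [-0.76,0.84,0,0,0,-0.9,0],
    [0,0,0,0,0,0,0]
  ]
}}

```text
t: 19.25
tool_pos: [0.4293, 0.1012, 0.1485]
tool_rot: [-3.109, -0.446, 0.001]
contact_force: [1.1, -0.2, 0.4]
opening: -0.0003
```

```bash
sed -i 's/C=np.array(\[.6315,.0853\])/C=np.array([.6318,.0848])/' ov.py; python3 ov.py 15 31.8 -3 0.6 0; python3 - <<'E'
from h import *
for n in("top","scene"):
    p=ctrl.get_image(n)
    f=p["frame"];cv2.imwrite(f"pics/y{n}.png",cv2.resize(f[215:265,320:370] if n=="top" else f[210:260,315:365],None,fx=12,fy=12,interpolation=2))
E
```

```text
(no output)
```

View pics/ovtop15.png

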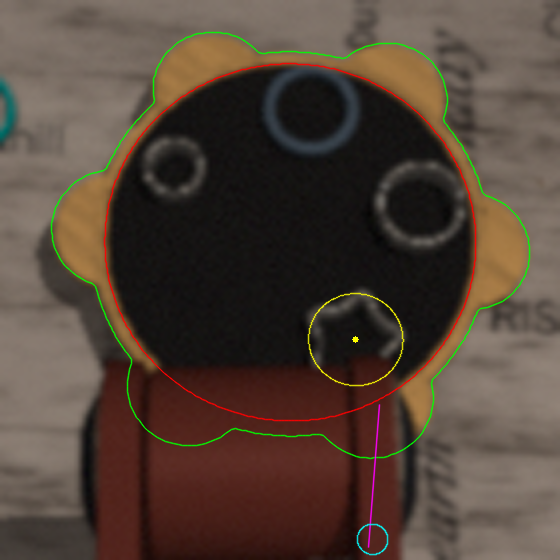

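View pics/ytop.png

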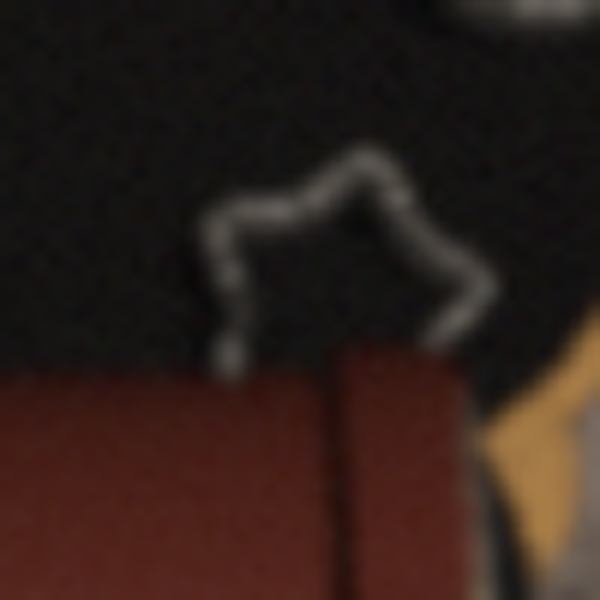

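View pics/ovscene15.png

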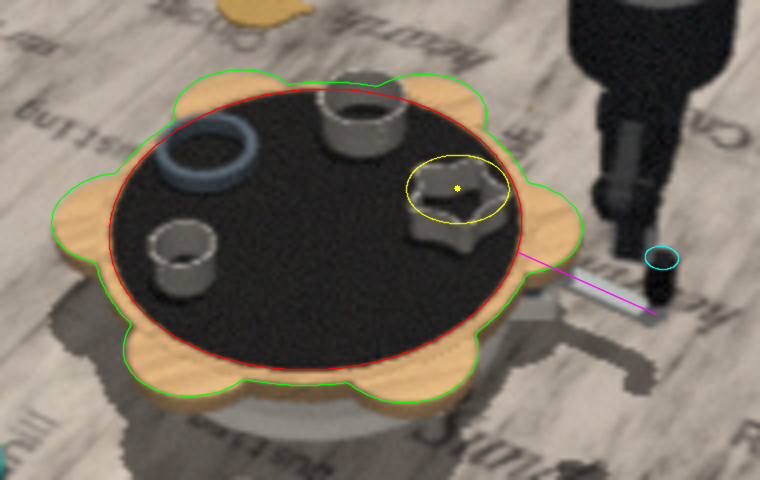

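```bash
python3 - <<'E'
from h import *
p=ctrl.get_image("top");C=np.array([.6318,.0848])
W=lambda x,y:plane(p,(320+x/12-.5,215+y/12-.5),.086)[:2]-C
for a,b in(((375,142),(365,155)),((505,258),(490,282)),((235,208),(213,220))):
    a,b=W(*a),W(*b);print(np.degrees(np.arctan2(b[1],b[0])-np.arctan2(a[1],a[0])))
s=ctrl.get_image("scene");f=s["frame"];cv2.imwrite("pics/x.png",cv2.resize(f[220:260,320:360],None,fx=15,fy=15,interpolation=2))
E
```

```text
-3.332489371306697
-3.5011257765137307
-5.231482470179987
```

View pics/x.png

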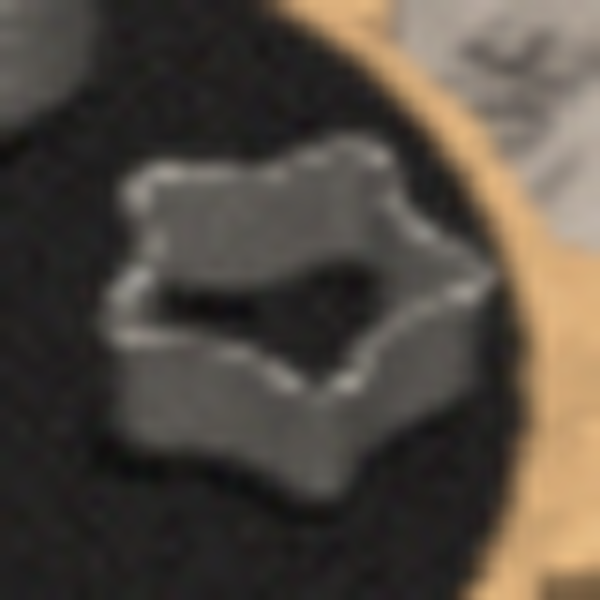

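```bash
python3 - <<'E'
from h import *
s=ctrl.get_image("scene")
for uv in((338.5,235.6),(338.6,236.9)):
  for C in((.6318,.0848),(.6313,.0854)):
    X=plane(s,uv,.086)[:2]-np.array(C);print(X,np.hypot(*X),np.degrees(np.arctan2(-X[1],-X[0])))
E
```

```text
[-0.06526131 -0.04468043] 0.07909095799464126 34.39705377658664
[-0.06476131 -0.04528043] 0.07902116699210172 34.96083850495064
[-0.06767473 -0.04106846] 0.07916114414956842 31.25150212491598
[-0.06717473 -0.04166846] 0.0790487455220256 31.811312943419505
```

{"api": "carry_out", "payload": {
  "series": [
    [0.08,-0.65,0,0,0,0,0],
    [0.08,-0.65,0,0,0,0,0],
    [0,0,-1,0,0,0,0],
    [0,0,-1,0,0,0,0],
    [0,0,-1,0,0,0,0],
    [0,0,-0.75,0,0,0,0],
    [0,0,0,0,0,0,0]
  ]
}}

```text
t: 20.3
tool_pos: [0.4324, 0.0668, 0.052]
tool_rot: [-3.109, -0.441, 0.01]
contact_force: [-0.4, -0.4, 0.1]
opening: -0.0001
```

{"api": "carry_out", "payload": {
  "series": [
    [0.08,-0.33,0,0,0,0,0],
    [0.08,-0.33,0,0,0,0,0],
    [0.03,-0.27,0,0,0,0,0],
    [0.03,-0.27,0,0,0,0,0],
    [0.03,-0.27,0,0,0,0,0],
    [0.03,-0.27,0,0,0,0,0]
  ]
}}

```text
t: 20.9
tool_pos: [0.442, 0.0232, 0.0555]
tool_rot: [3.11, 0.443, 0.001]
contact_force: [-1.2, 3.7, 2.3]
opening: -0.0
```

{"api": "carry_out", "payload": {
  "series": [
    [0.1,-0.25,0,0,0,0,0],
    [0.1,-0.25,0,0,0,0,0],
    [0.1,-0.24,0,0,0,0,0]
  ]
}}

```text
t: 21.2
tool_pos: [0.4491, 0.0048, 0.0548]
tool_rot: [-3.11, -0.443, 0.001]
contact_force: [-2.8, 2.3, 2.0]
opening: 0.0
```

```bash
python3 ov.py 16 31.8 -3 0.0 0
```

```text
(no output)
```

View pics/ovscene16.png

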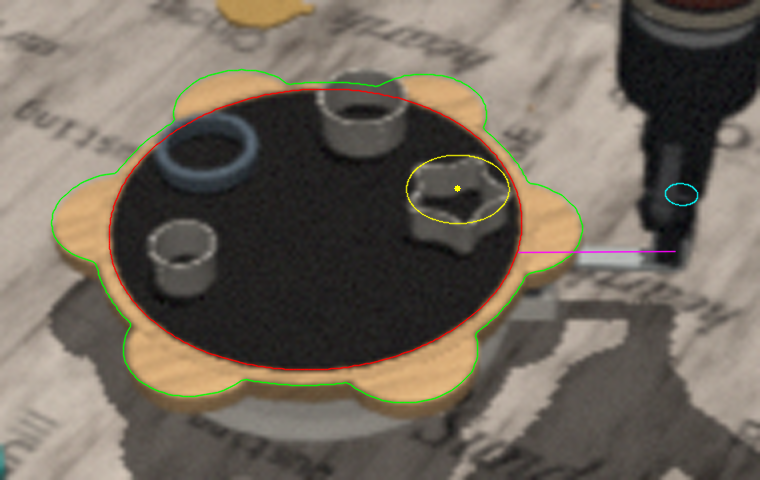

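{"api": "carry_out", "payload": {
  "series": [
    [0.05,-0.1,0,0,0,0,0],
    [0.04,-0.08,0,0,0,0,0]
  ]
}}

```text
t: 21.5
tool_pos: [0.4514, 0.001, 0.055]
tool_rot: [-3.11, -0.443, 0.001]
contact_force: [-3.4, 3.7, 1.9]
opening: 0.0004
```

{"api": "carry_out", "payload": {
  "series": [
    [0.02,-0.05,0,0,0,0,0],
    [0,0,0,0,0,0,0]
  ]
}}

```text
t: 21.7
tool_pos: [0.452, -0.0004, 0.055]
tool_rot: [-3.11, -0.443, -0.0]
contact_force: [-2.9, 3.1, 0.5]
opening: 0.0006
```

{"api": "carry_out", "payload": {
  "series": [
    [0.01,-0.04,0,0,0,0,0],
    [0,0,0,0,0,0,0]
  ]
}}

```text
t: 21.9
tool_pos: [0.4524, -0.0013, 0.055]
tool_rot: [-3.11, -0.443, -0.001]
contact_force: [-0.4, 3.9, 0.8]
opening: -0.0001
```

```bash
python3 ov.py 17 31.8 -3 0.0 0
```

```text
(no output)
```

View pics/ovscene17.png

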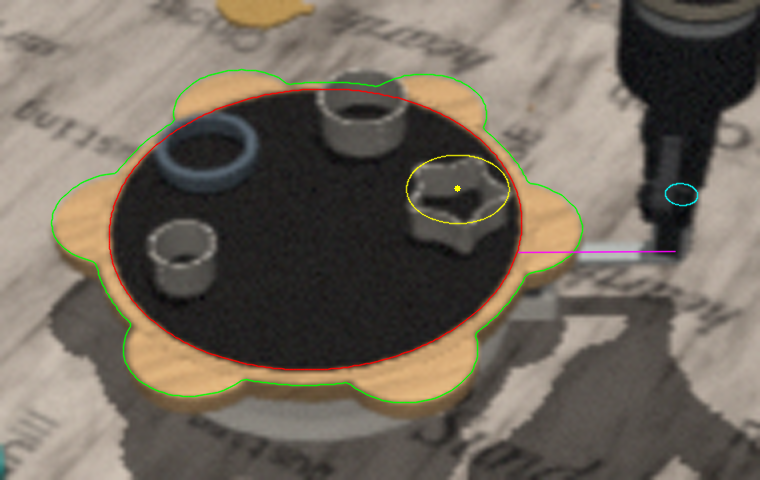

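Back off to the left, rise, and look.

{"api": "carry_out", "payload": {
  "series": [
    [-0.1,0.4,0,0,0,0,0],
    [-0.1,0.4,0,0,0,0,0],
    [0,0,1,0,0,0,0],
    [0,0,1,0,0,0,0],
    [0,0,1,0,0,0,0],
    [0,0,1,0,0,0,0],
    [-0.2,-1,0,0,0,0,0],
    [-0.2,-1,0,0,0,0,0],
    [-0.2,-1,0,0,0,0,0],
    [-0.2,-1,0,0,0,0,0],
    [-0.2,-1,0,0,0,0,0],
    [-0.2,-1,0,0,0,0,0]
  ]
}}

```text
t: 23.2
tool_pos: [0.4172, -0.1322, 0.1554]
tool_rot: [3.108, 0.443, 0.001]
contact_force: [0.6, 0.3, -0.6]
opening: 0.0001
```

{"api": "carry_out", "payload": {
  "series": [
    [0,-1,0.3,0,0,0,0],
    [0,-1,0.3,0,0,0,0],
    [0,-1,0.3,0,0,0,0],
    [0,-1,0.3,0,0,0,0],
    [0,0,0,0,0,0,0]
  ]
}}

```text
t: 23.7
tool_pos: [0.418, -0.2339, 0.1869]
tool_rot: [3.107, 0.438, 0.003]
contact_force: [0.9, 0.8, 0.3]
opening: 0.0001
```

```bash
python3 ov.py 18 31.8 -3 0.0 0; python3 - <<'E'
from h import *
for n in("top","scene"):
    p=ctrl.get_image(n)
    f=p["frame"];a=cv2.resize(f[255:295,340:390] if n=="top" else f[225:275,350:410],None,fx=8,fy=8,interpolation=0)
    b=cv2.resize(f[215:265,320:370] if n=="top" else f[210:260,315:365],None,fx=8,fy=8,interpolation=2)
    h=400;a=a[:h];a=cv2.copyMakeBorder(a,0,h-a.shape[0],0,0,0)
    cv2.imwrite(f"pics/w{n}.png",np.hstack([a[:, :400],b]))
E
```

```text
(no output)
```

View pics/ovtop18.png

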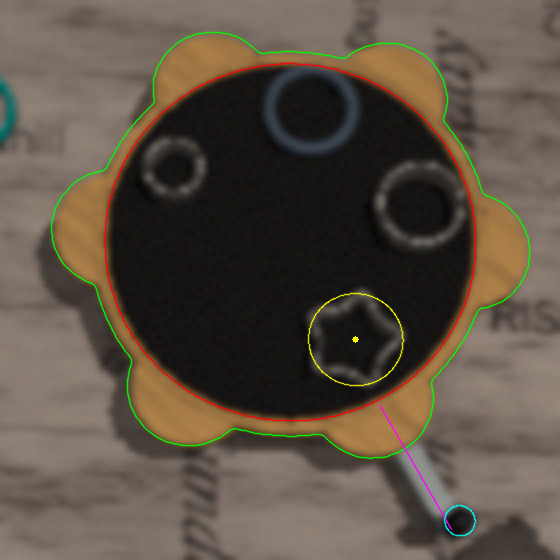

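View pics/ovscene18.png

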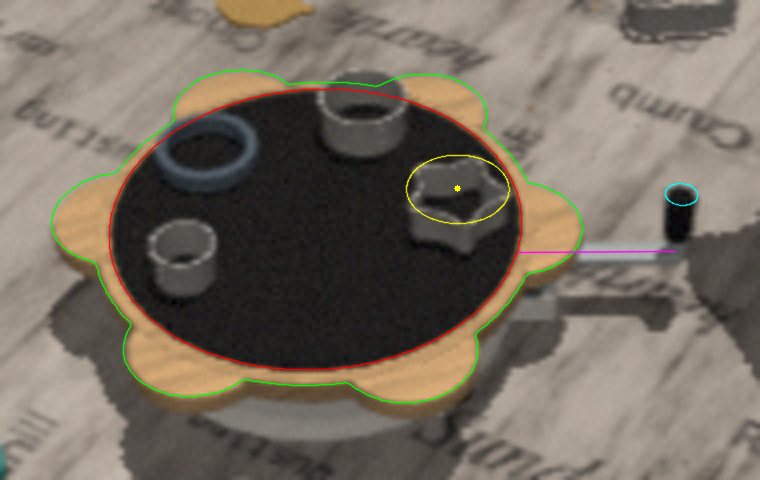

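View pics/wtop.png

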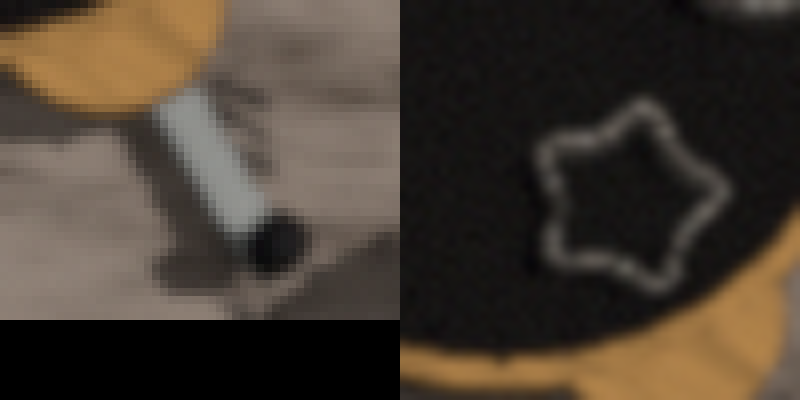

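View pics/wscene.png

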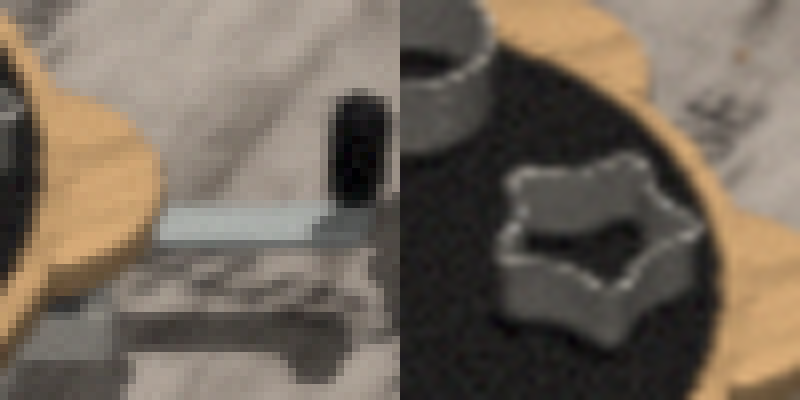

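```bash
python3 - <<'E'
from h import *
p=ctrl.get_image("top");X=plane(p,(347.7,239.2),.086)[:2]-np.array([.632,.0847]);print(X,np.hypot(*X),np.degrees(np.arctan2(-X[1],-X[0])))
print(ctrl.get_obs()["t"]);print(ctrl.finish_job())
E
```

```text
[-0.06792619 -0.04019357] 0.07892711872007366 30.613831867352598
23.95
the job is handed in; nothing more can be done
None
```

The job is handed in at 23.95 s. I swung the lever to its stop, where the contact force climbed to 32 N, and the picture matched 0.6 rad. I then pushed the board clockwise by one lobe, about 75° in all, in one long push and a short correction of about 3°. Last I swung the lever back to straight ahead and moved the arm clear.

**Last checks:**
- **Lever:** the knob is back within about 1 mm of where it was at the start, when the brake was set.
- **Star cutter:** the two cameras disagree slightly. The scene view puts it at about 31.3–31.8° and the top view at about 30.6°. The front direction is about 31.8°, so the star is within roughly 1° (1–2 mm) of the front.
- **Brake:** I did not test whether it holds; I only confirmed that the lever is straight.
- **Other things:** the cutters and the ring rode round on the mat without being touched. I saw nothing else disturbed, but did not check each thing on the table separately.

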